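# Take a pellet die apart for drying

### The arm

A 6-joint arm with a two-finger parallel gripper is mounted at the origin on a cart in front of the work surface, level with it; the furniture and walls round the work are solid. World frame = base frame: x ahead of the robot, y to its left, z up, the work surface at z = 0. Lengths are in mm, angles in rad, forces in N, time in s.
With the tool pointing down it reaches from about 350 to 950 mm from the base axis. Payload 17.4 kg.
Tool frame: the origin (TCP) lies on the centre line of the jaws, within the pads' length; the fingertips stand 11 mm ahead of it and the grasp point (between the pads) lies 8 mm behind it; z points along the fingers, y is the line along which they close (so a half turn about z gives the same grasp; the last joint's range is limited). The gripper opens to 93 mm and grips with 3 to 60 N. Pads are 15 mm wide; open, the fingers measure 128 mm over their backs; the gripper's body (75 mm by 188 mm) begins 65 mm behind the grasp point.
Start: joints at [1.227, 0.116, 1.442, -0, 1.584, -0.038], TCP at [203.221, 643.688, 229.646] pointing down, gripper open.
Joint ranges: [-2.83, 2.83], [-0.83, 2.19], [0.07, 2.5], [-1.14, 4.28], [0.01, 3], [-2.97, 2.97]. Speed limits (rad/s): [1.89, 1.89, 2.22, 3.14, 3.14, 3.14].

### API

Orientations are given as a unit quaternion [w, x, y, z].
In Python, from plant import ctrl gives the robot as it stands.
- The arm moves only by the tool carry_out, never from a script. Its argument "targets" is text: rows parted by semicolons, each of 7 numbers parted by spaces: the turn, a rotation vector about the tool's x, y, z in degrees, then the shift along the tool's x, y, z in mm, then the opening, from 0 (shut) to 1 (fully open). A call has exactly 10 rows; each row is the pose to reach, as a shift and turn from the pose commanded when the call began, along the tool's axes at that moment; what a row does not reach only later rows make up. A row lasts 1/8 s, in which the tool goes at most 62.5 mm and 10.7 degrees, less where a joint would pass 70% of its speed; a pose out of reach is approached as far as the arm can. A call with a gripper value outside its range is refused whole. The fingers move at their own pace and stop on an object; "newtons" is the grip in N (left out, the last holds). Time passes only in rows, so rows that repeat a pose let the fingers close, or fill a call up. It gives the time, the measured TCP pose, the force, the opening and the grip force at its end, in the units of the state.
- ctrl.get_obs(): the state, without advancing time (a new reading comes with each control period).
- ctrl.get_image(name): name is "side" or "top"; returns (picture, depth): 400x640x3 uint8, red, green, blue; 400x640 float32, mm along the optical axis (not along the pixel's ray), 0 where there is no reading.
- ctrl.calibration(name): a dict with "fx", "fy", "cx", "cy" (pixels), "rvec" (rotation vector, rad) and "tvec" (3), from world to camera coordinates, as OpenCV has them. Camera axes: x right, y down, z forward; pixel columns grow to the right and rows downward; lengths in mm; the calibration is good to about 2 mm. A picture is of the moment at which its call begins. calibration takes no time and is no camera call.
- ctrl.job_done(): hands the job in; it is judged then, once.
The state is a dict: "time": time; "joint_positions": joint angles; "joint_velocities": joint speeds; "tau": joint torques, N m; "eef_pos": TCP position; "orientation": TCP orientation; "wrist_force": force on the tool from outside, world axes, zero at the start; "moment": the same for the moment, N m; "finger_gap": opening from 0.0 (shut) to 1.0 (fully open); "grip_force": force on a finger pad.
Only numpy, scipy, OpenCV 4.12 (cv2) and the standard library are available. Lean on these libraries where they do the work, as an engineer would, in place of code of your own. Each camera call takes 0.05 s, during which the arm holds its last target. There are 200 camera calls.

### The job

The pressed-pellet die stands assembled on the bench and has to be put away to dry. Take it apart from the top down, one part at a time, putting each part in its own holder before you take hold of the next: hang the plunger upright by its head in the white funnel stand, slip the brass stop ring over the short post with the yellow foot, the dark barrel over the tall thin post with the black foot, and stand the base flat, boss up, in the shallow steel dish. Lower each part all the way down before letting go, do not drop it, and leave the wash bottle and the blue petri dish where they are.

Things in the scene. Friction and masses are not known exactly. Their poses are not given: they have to be found in the camera images.
- plunger: Bright steel punch, top of the stack: shaft 16 mm diameter, 58 mm long, with a ribbed head 30 mm diameter, 20 mm tall on top; 0.15 kg. Its shaft stands loosely in the barrel, foot on the base's boss 25 mm above the bench, head 83 to 103 mm above it; pull it straight up 60 mm to clear. Origin: centre of the shaft's lower face; z along the shaft to the head.
- stop_ring: Brass ring, 38 mm outside diameter, 24 mm bore, 14 mm tall, about 0.07 kg; assembled it lies loose on top of the barrel round the plunger shaft, 65 to 79 mm above the bench. Origin: centre of its underside, on the bore axis; z along the axis.
- barrel: Dark steel thick-walled tube, 50 mm outside diameter, 20 mm through bore, 45 mm tall, about 0.5 kg; assembled it stands on the base over the boss, 20 to 65 mm above the bench. Origin: centre of its underside, on the bore axis; z along the axis.
- die_base: Bright steel round base, 62 mm diameter, 20 mm tall, with a boss 15 mm diameter and 5 mm tall on its top; about 0.4 kg; the bottom of the stack, standing on the bench. Origin: centre of its underside, z up. (A balance with a clear shield 0.3 m tall stands fixed behind the left of the bench, x over 0.57, y 0.07 to 0.37: swing the hand past it closer to the robot.)
- funnel_stand: White plastic stand fixed to the bench: foot 68 mm diameter, 8 mm thick, upright tube of 22 mm bore that widens as a cone from 66 mm height to 39 mm at its mouth, 76 mm high. The plunger's head rests in the cone, its underside about 71 mm high (shaft foot 13 mm above the bench), 15 mm of the head standing out. Origin: centre of its underside, z up.
- short_post: Holder fixed to the bench, for the stop ring: yellow round foot 68 mm diameter, 8 mm thick, with a round-tipped aluminium post 10 mm diameter, its tip 34 mm above the bench. The seated ring lies flat on the foot. Origin: centre of its underside, z up.
- tall_post: Holder fixed to the bench, for the barrel: black round foot 68 mm diameter, 8 mm thick, with a thin round-tipped aluminium post 8 mm diameter, its tip 72 mm above the bench. The seated barrel stands on the foot and the post shows 19 mm above it. Origin: centre of its underside, z up.
- dish: Shallow round steel dish with a grey lining, fixed to the bench, for the base: 86 mm inside, 92 mm outside, inner floor 3 mm and rim 6 mm above the bench. Origin: centre of its underside, z up.
- wash_bottle: Bystander: white wash bottle with a blue cap, 66 mm diameter, 170 mm tall, standing loose. Origin: centre of its underside, z up.
- petri: Bystander: closed blue petri dish, 74 mm diameter, 14 mm tall, lying loose. Origin: centre of its underside, z up.

How it is judged (in metres and radians):
On the way, in this order (a step that is already met when the one before it is completed fails the run):
1. the plunger hangs in the funnel stand (z of plunger in the frame of funnel_stand between 0.0095 and 0.018 m and horizontal distance between plunger and funnel_stand below 0.008 m and angle between plunger's own z axis and vertical below 0.1 rad and linear speed of plunger below 0.03 m/s), for 0.2 s.
2. then the stop ring lies on the short post's foot (z of stop_ring in the frame of short_post between 0.006 and 0.011 m and horizontal distance between stop_ring and short_post below 0.01 m and angle between stop_ring's own z axis and vertical below 0.1 rad and linear speed of stop_ring below 0.03 m/s), for 0.2 s.
3. then the barrel stands on the tall post's foot (z of barrel in the frame of tall_post between 0.006 and 0.011 m and horizontal distance between barrel and tall_post below 0.01 m and angle between barrel's own z axis and vertical below 0.1 rad and linear speed of barrel below 0.03 m/s), for 0.2 s.
4. then the base stands in the dish (z of die_base in the frame of dish between 0.001 and 0.006 m and horizontal distance between die_base and dish below 0.014 m and angle between die_base's own z axis and vertical below 0.1 rad and linear speed of die_base below 0.03 m/s), for 0.2 s.
At the end, for the whole second after the job is handed in: All released, at rest, upright within 0.1 rad: plunger hung in the funnel stand (foot 9.5 to 18 mm high, 8 mm off axis at most), ring on short post and barrel on tall post (underside 6 to 11 mm high, within 10 mm), base in the dish (underside 1 to 6 mm high, within 14 mm) (all of step 1 and all of step 2 and all of step 3 and all of step 4); the robot touches nothing.
It fails at once if a part is dropped into its holder (moves faster than 0.5 m/s on or within about 15 mm above its seat) ((horizontal distance between plunger and funnel_stand below 0.015 m and z of plunger in the frame of funnel_stand below 0.033 m and linear speed of plunger above 0.5 m/s) or (horizontal distance between stop_ring and short_post below 0.015 m and z of stop_ring in the frame of short_post below 0.026 m and linear speed of stop_ring above 0.5 m/s) or (horizontal distance between barrel and tall_post below 0.015 m and z of barrel in the frame of tall_post below 0.026 m and linear speed of barrel above 0.5 m/s) or (horizontal distance between die_base and dish below 0.015 m and z of die_base in the frame of dish below 0.021 m and linear speed of die_base above 0.5 m/s)).
It fails at once if the wash bottle is pushed (over 25 mm) or tipped (distance of wash_bottle from where it was at the start of the episode above 0.025 m or angle between wash_bottle's own z axis and vertical above 0.3 rad).
It fails at once if the petri dish is pushed (over 25 mm) (distance of petri from where it was at the start of the episode above 0.025 m).
It also fails if it takes over 128 s, if anything falls off the work surface, if the arm or the gripper's body presses on something with over 40 N, if the wrist force passes 120 N, or if a joint passes its speed limit or range.

## Working session

There is one attempt and no reset: what is moved stays moved. The work goes in short steps, Python scripts to look and compute and a tool call to move; the robot and the scene stay as the last step left them, time stands still between calls to the robot, and variables do not carry over. Pictures are saved under pics/ and viewed, at most 14 in all, crops included, and the job is handed in when it is done.

Besides the shell and the picture viewer there is one more tool, called after "Request:" as name(argument=value, ...) on one line, values as JSON. carry_out: Moves the arm, as the interface text tells. Its arguments: {"type":"object","properties":{"targets":{"type":"string"},"newtons":{"type":"number"}},"required":["targets"]}

```bash
mkdir -p pics; ls; python3 - <<'E'
from plant import ctrl
import cv2, numpy as np
print(ctrl.get_obs())
for n in("side","top"):
    im,d=ctrl.get_image(n); cv2.imwrite(f"pics/{n}0.png",im[:,:,::-1]); np.save(f"{n}_d0.npy",d)
    print(n,ctrl.calibration(n),(d>0).mean())
E
```

```text
pics
{'time': 0.0, 'joint_positions': array([ 1.22722114e+00,  1.16452170e-01,  1.44226052e+00,  1.38772077e-05,
        1.58398980e+00, -3.78053123e-02]), 'joint_velocities': array([ 1.70489492e-03, -1.74897639e-03,  6.53561804e-05,  5.77506500e-04,
       -7.76104176e-04,  1.58394000e-03]), 'tau': array([-7.89302048e-04, -7.21258807e+01, -6.22611523e+01,  7.80049246e-02,
        2.36142834e-02, -8.25891129e-05]), 'eef_pos': array([203.13727719, 643.5081408 , 228.93091942]), 'orientation': array([-1.11989451e-04,  1.52289937e-01,  9.88335706e-01, -5.43543566e-04]), 'wrist_force': array([ 0.31444104, -0.38458062, -0.14006962]), 'moment': array([-0.02523361,  0.01975545,  0.02374673]), 'grip_force': 0.0, 'finger_gap': 0.9969665921328752}
side {'fx': 405.72428090279055, 'fy': 405.72428090279055, 'cx': 324.12498353206763, 'cy': 207.36818738684994, 'rvec': array([ 0.15458584, -2.80638645,  1.30283499]), 'tvec': array([506.62303632, 163.07391719, 869.78563243])} 0.9958046875
top {'fx': 398.7403502960728, 'fy': 398.7403502960728, 'cx': 318.070284556535, 'cy': 197.51910557370536, 'rvec': array([ 2.13708436, -2.1077051 ,  0.17128709]), 'tvec': array([-102.20554854,  522.21322016, 1062.28569009])} 0.996
```

View pics/side0.png

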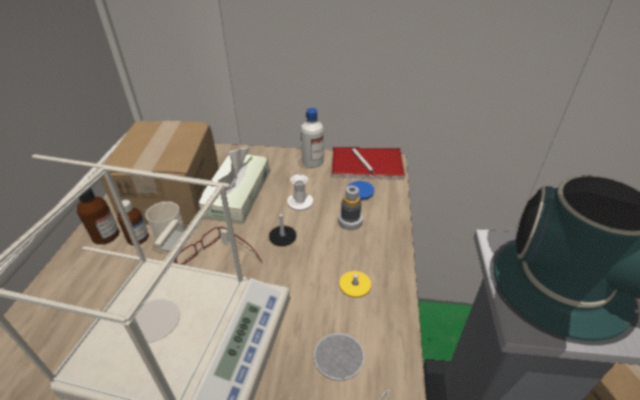

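View pics/top0.png

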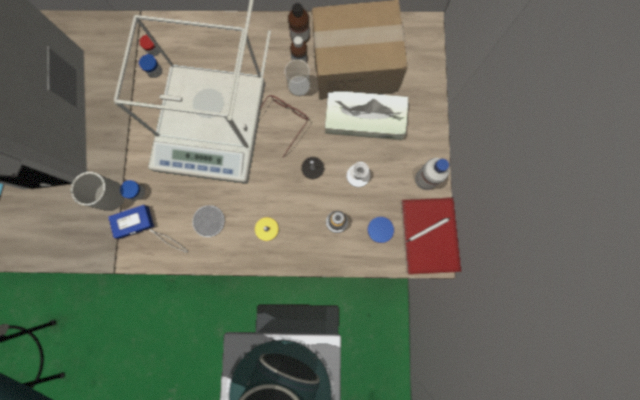

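Top view: stack at (337,221), funnel stand (358,174), black post (312,167), yellow post (266,229), dish (209,221), petri (381,230), bottle (433,173). The side view agrees: stack (350,208), funnel (299,190), black (282,235), yellow (355,284), dish (339,356).

```bash
cat > h.py <<'E'
import cv2, numpy as np
from plant import ctrl
def cal(n):
    c=ctrl.calibration(n); K=np.array([[c['fx'],0,c['cx']],[0,c['fy'],c['cy']],[0,0,1.]])
    return K,cv2.Rodrigues(c['rvec'])[0],np.array(c['tvec'])
def cloud(n,d):
    K,R,t=cal(n); v,u=np.mgrid[:400,:640]
    r=np.linalg.inv(K)@np.stack([u.ravel(),v.ravel(),np.ones(u.size)])
    P=((r*d.ravel()).T-t)@R   # R^T(p-t)
    return P.reshape(400,640,3)
def project(n,P):
    K,R,t=cal(n); return cv2.projectPoints(np.float64(P).reshape(-1,1,3),cv2.Rodrigues(R)[0],t,K,None)[0][:,0]
def onplane(n,uv,z):
    K,R,t=cal(n); r=R.T@np.linalg.inv(K)@np.array([*uv,1.]); c=-R.T@t
    return c+r*(z-c[2])/r[2]
def tri(uv1,uv2):
    Ps=[cal(n)[0]@np.c_[cal(n)[1],cal(n)[2]] for n in('top','side')]
    X=cv2.triangulatePoints(*Ps,np.float64(uv1),np.float64(uv2))[:,0]; return X[:3]/X[3]
E
python3 - <<'E'
from h import *
seeds={'stack':((337,221),(350,208)),'funnel':((358,174),(299,195)),'tall':((312,167),(282,235)),'short':((266,229),(355,284)),'dish':((209,221),(339,356)),'petri':((381,230),(361,190)),'bottle':((433,173),(313,140))}
for n,k in(('top',0),('side',1)):
    P=cloud(n,np.load(f'{n}_d0.npy'))
    b=P[(P[...,0]>350)&(P[...,0]<800)&(abs(P[...,1])<300)&(abs(P[...,2])<15)]
    print(n,'bench z',np.percentile(b[:,2],[10,50,90]))
    c=cv2.imread(f'pics/{n}0.png')
    for s,uv in seeds.items():
        u,v=uv[k]; print(s,P[v,u].round(0),'zmax',P[v-12:v+12,u-12:u+12,2].max().round(0))
for i,(n,cx,cy,w) in enumerate((('top',310,200,130),('side',325,240,100))):
    im=cv2.imread(f'pics/{n}0.png')
    x0,y0=(180,140) if n=='top' else (260,160)
    cr=im[y0:y0+(110 if n=='top' else 145),x0:x0+(220 if n=='top' else 130)]
    cv2.imwrite(f'pics/{n}0c.png',cv2.resize(cr,None,fx=3.6 if n=='top' else 4,fy=3.6 if n=='top' else 4,interpolation=cv2.INTER_CUBIC))
E
```

```text
top bench z [-2.99958118 -0.03841003  3.82431663]
stack [ 452. -146.  103.] zmax 1136.0
funnel [ 586. -204.   68.] zmax 1136.0
tall [616. -76.  24.] zmax 1136.0
short [435.  48.  33.] zmax 1136.0
dish [459. 218.   2.] zmax 1136.0
petri [ 438. -272.   18.] zmax 1136.0
bottle [ 577. -392.  129.] zmax 1136.0
side bench z [-1.81212121 -0.12823971  3.13224103]
stack [ 462. -122.   65.] zmax 685.0
funnel [ 596. -192.   38.] zmax 685.0
tall [619. -71.   9.] zmax 685.0
short [438.  59.  11.] zmax 685.0
dish [458. 221.   2.] zmax 685.0
petri [ 438. -264.   12.] zmax 685.0
bottle [ 583. -377.   91.] zmax 685.0
```

View pics/top0c.png

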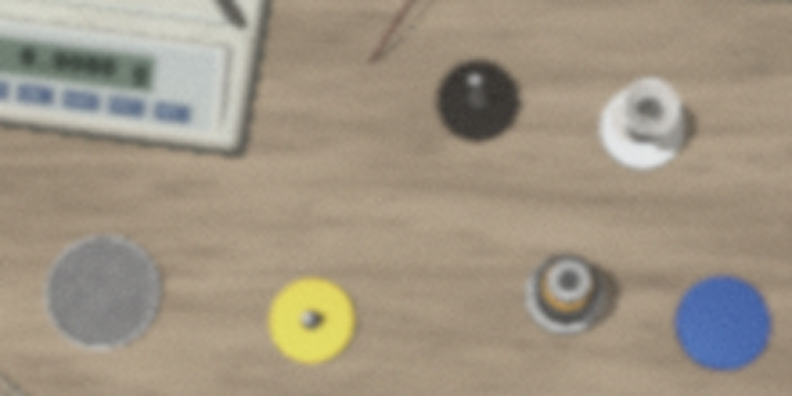

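View pics/side0c.png

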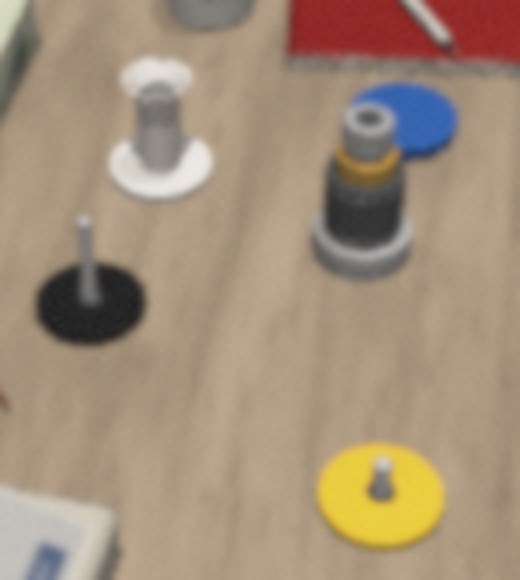

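Crops: in the top one, head face (568,280), mouth (654,108), post tips (474,82) and (311,319). In the side one, head face (369,119), mouth (157,77), tips (84,219) and (382,462).

```bash
python3 - <<'E'
from h import *
f=lambda p,o,s:[(p[i]+.5)/s-.5+o[i] for i in(0,1)]
T=lambda p:f(p,(180,140),3.6); S=lambda p:f(p,(260,160),4)
for n,a,b,z in(('head',(568,280),(369,119),103),('mouth',(654,108),(157,77),76),('funfoot',(642,126),(160,163),8),
  ('talltip',(474,80),(84,218),72),('tallfoot',(478,99),(91,303),8),('shorttip',(311,319),(382,463),34),('shortfoot',(312,320),(381,494),8)):
    print(n,'tri',tri(T(a),S(b)).round(1),'top@z',onplane('top',T(a),z).round(1)[:2],'side@z',onplane('side',S(b),z).round(1)[:2])
# colour segmentation
for n in('top','side'):
    im=cv2.imread(f'pics/{n}0.png'); hsv=cv2.cvtColor(im,cv2.COLOR_BGR2HSV); P=cloud(n,np.load(f'{n}_d0.npy'))
    near=lambda x,y,r:(np.hypot(P[...,0]-x,P[...,1]-y)<r)
    ms={'yellow':((hsv[...,0]>20)&(hsv[...,0]<35)&(hsv[...,1]>140)&near(438,55,70),8),
        'black':((hsv[...,2]<85)&near(617,-73,55)&(P[...,2]<25),8),
        'petri':((hsv[...,0]>100)&(hsv[...,0]<130)&(hsv[...,1]>130)&near(438,-268,60),14),
        'dish':((hsv[...,1]<50)&near(458,220,60)&(P[...,2]<25),6)}
    for k,(m,z) in ms.items():
        c=max(cv2.findContours(m.astype(np.uint8),0,2)[0],key=cv2.contourArea)
        c=cv2.convexHull(c)
        q=np.array([onplane(n,p,z)[:2] for p in c[:,0]],np.float32)
        (cx,cy),r=cv2.minEnclosingCircle(q); print(n,k,'circle',round(cx,1),round(cy,1),'r',round(r,1),'ell',[round(v,1) for v in onplane(n,cv2.fitEllipse(c)[0],z)[:2]])
    m=near(455,-140,60)
    for lo,hi in((93,112),(66,80),(30,60),(12,24)):
        q=P[m&(P[...,2]>lo)&(P[...,2]<hi)]; print(n,lo,hi,len(q),q.mean(0).round(1) if len(q) else '',q.min(0).round() ,q.max(0).round())
    m=near(582,-380,70)&(P[...,2]>30); q=P[m]; print('bottle',q.min(0).round(),q.max(0).round())
E
```

```text
head tri [ 460.9 -147.1  102. ] top@z [ 461.3 -147.1] side@z [ 460.4 -145.7]
mouth tri [ 597.6 -212.6   73.5] top@z [ 596.9 -212.3] side@z [ 597.1 -209.3]
funfoot tri [ 598.6 -209.2    5.9] top@z [ 599.1 -209. ] side@z [ 597.2 -206.4]
talltip tri [618.5 -75.3  71.7] top@z [618.4 -75.3] side@z [618.4 -74.9]
tallfoot tri [620.1 -76.4   3. ] top@z [619.9 -76.5] side@z [617.7 -71.1]
shorttip tri [438.4  49.3  26.7] top@z [437.2  48.3] side@z [439.   55.4]
shortfoot tri [438.7  51.8   4.8] top@z [439.   51.3] side@z [438.2  54.5]
top yellow circle 440.9 49.3 r 28.7 ell [np.float64(443.4), np.float64(49.1)]
top black circle 618.9 -76.5 r 31.5 ell [np.float64(619.1), np.float64(-76.3)]
top petri circle 440.6 -271.4 r 32.9 ell [np.float64(440.4), np.float64(-271.2)]
top dish circle 459.6 219.6 r 49.5 ell [np.float64(458.9), np.float64(219.9)]
top 93 112 108 [ 460.9 -148.3  102.3] [ 447. -162.   96.] [ 476. -133.  108.]
top 66 80 55 [ 455.4 -147.9   73. ] [ 437. -172.   66.] [ 483. -126.   80.]
top 30 60 17 [ 442.8 -147.8   43.7] [ 437. -167.   30.] [ 476. -126.   59.]
top 12 24 89 [ 449.  -146.3   18.8] [ 431. -177.   13.] [ 484. -121.   23.]
bottle [ 556. -438.   31.] [ 620. -372.  175.]
side yellow circle 438.9 55.0 r 34.4 ell [np.float64(438.4), np.float64(56.2)]
side black circle 618.5 -70.9 r 33.3 ell [np.float64(618.2), np.float64(-69.9)]
side petri circle 439.8 -263.7 r 37.0 ell [np.float64(438.6), np.float64(-264.6)]
side dish circle 459.0 221.2 r 47.6 ell [np.float64(458.9), np.float64(223.6)]
side 93 112 117 [ 459.7 -142.5  100.9] [ 445. -161.   93.] [ 474. -130.  104.]
side 66 80 109 [ 460.4 -135.8   74.1] [ 442. -158.   66.] [ 483. -122.   80.]
side 30 60 192 [ 459.9 -127.6   45.4] [ 435. -145.   30.] [ 485. -119.   60.]
side 12 24 153 [ 459.2 -128.1   18.4] [ 431. -161.   12.] [ 491. -114.   24.]
bottle [ 556. -421.   30.] [ 621. -366.  171.]
```

Top-camera and side-camera positions agree within about 3–5 mm, and heights match the text. First move: draw the hand back towards the robot, then swing past the balance.

Request:
carry_out(targets="0 0 0 -10 -50 0 1;0 0 0 -20 -100 0 1;0 0 0 -30 -150 0 1;0 0 0 -39 -200 0 1;0 0 0 -39 -200 0 1;0 0 8 -80 -240 0 1;0 0 16 -120 -280 0 1;0 0 24 -160 -315 0 1;0 0 32 -200 -350 0 1;0 0 40 -240 -385 0 1", newtons=15)

```text
time: 1.35
eef_pos: [317.1, 203.2, 229.7]
orientation: [0.0, 0.483, 0.876, 0.0]
wrist_force: [0.6, -0.4, -0.3]
finger_gap: 1.001
grip_force: 0.0
```

Request:
carry_out(targets="0 0 5 -50 -9 0 1;0 0 10 -100 -18 0 1;0 0 15 -150 -27 0 1;0 0 20 -200 -36 10 1;0 0 25 -250 -45 20 1;0 0 30 -300 -54 30 1;0 0 32.5 -340 -61 45 1;0 0 32.5 -374 -66 60 1;0 0 32.5 -374 -66 60 1;0 0 32.5 -374 -66 60 1")

```text
time: 2.6
eef_pos: [461.6, -146.4, 169.6]
orientation: [-0.0, 0.707, 0.707, -0.0]
wrist_force: [-1.4, -0.1, -0.2]
finger_gap: 1.005
grip_force: 0.0
```

```bash
python3 - <<'E'
from h import *
o=ctrl.get_obs(); print(o['eef_pos'].round(1),o['orientation'].round(3),o['finger_gap'])
im,_=ctrl.get_image('side'); cv2.imwrite('pics/s1.png',cv2.resize(im[90:290,200:460,::-1],None,fx=3,fy=3,interpolation=2))
im,_=ctrl.get_image('top'); cv2.imwrite('pics/t1.png',cv2.resize(im[130:290,230:430,::-1],None,fx=3,fy=3,interpolation=2))
e=o['eef_pos'];print(project('side',[e,e+[0,0,-11]]),project('top',[e,e+[0,0,-11]]))
E
```

```text
[ 461.6 -146.4  169.6] [-0.     0.707  0.707 -0.   ] 1.004533341162581
[[352.71234296 165.60836887]
 [352.47912027 169.65247294]] [[338.02488059 213.84167112]
 [337.86694476 214.4429397 ]]
```

View pics/s1.png

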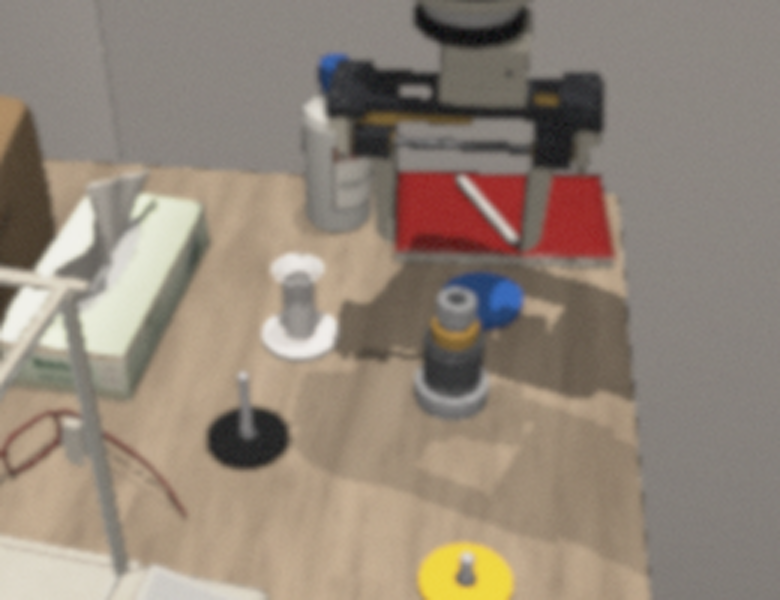

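The side picture shows the open hand centred over the stack: fingertips at crop (393,240)/(530,248) midway at x≈461, head at (458,298). Descending to the head.

Request:
carry_out(targets="0 0 0 0 0 25 1;0 0 0 0 0 50 1;0 0 0 0 0 68 1;0 0 0 0 0 76 1;0 0 0 0 0 76 1;0 0 0 0 0 76 0;0 0 0 0 0 76 0;0 0 0 0 0 76 0;0 0 0 0 0 76 0;0 0 0 0 0 76 0", newtons=20)

```text
time: 3.95
eef_pos: [461.3, -146.7, 93.7]
orientation: [0.0, 0.707, 0.707, 0.0]
wrist_force: [-0.3, -0.6, 0.1]
finger_gap: 0.51
grip_force: 0.0
```

Request:
carry_out(targets="0 0 0 0 0 0 0;0 0 0 0 0 0 0;0 0 0 0 0 0 0;0 0 0 0 0 0 0;0 0 0 0 0 0 0;0 0 0 0 0 0 0;0 0 0 0 0 0 0;0 0 0 0 0 0 0;0 0 0 0 0 0 0;0 0 0 0 0 0 0")

```text
time: 5.2
eef_pos: [461.3, -146.7, 93.7]
orientation: [0.0, 0.707, 0.707, -0.0]
wrist_force: [0.4, 0.7, -0.6]
finger_gap: 0.318
grip_force: 20.0
```

Gripped (29.6 mm, head is 30). Lifting straight up.

Request:
carry_out(targets="0 0 0 0 0 -5 0;0 0 0 0 0 -15 0;0 0 0 0 0 -25 0;0 0 0 0 0 -35 0;0 0 0 0 0 -45 0;0 0 0 0 0 -55 0;0 0 0 0 0 -68 0;0 0 0 0 0 -85 0;0 0 0 0 0 -100 0;0 0 0 0 0 -100 0")

```text
time: 6.45
eef_pos: [461.8, -146.8, 195.2]
orientation: [0.001, 0.707, 0.707, 0.0]
wrist_force: [-0.1, -0.4, -2.4]
finger_gap: 0.317
grip_force: 20.0
```

```bash
python3 - <<'E'
from h import *
o=ctrl.get_obs(); print(o['eef_pos'].round(1),o['finger_gap'])
im,_=ctrl.get_image('side'); cv2.imwrite('pics/s2.png',cv2.resize(im[110:260,250:420,::-1],None,fx=4,fy=4,interpolation=2))
e=o['eef_pos'];print(project('side',[e+[0,0,-68.5-a] for a in(0,58)]))
E
```

```text
[ 461.8 -146.8  195.2] 0.31679250382297186
[[351.76197552 180.91603962]
 [350.64245505 200.37364668]]
```

View pics/s2.png

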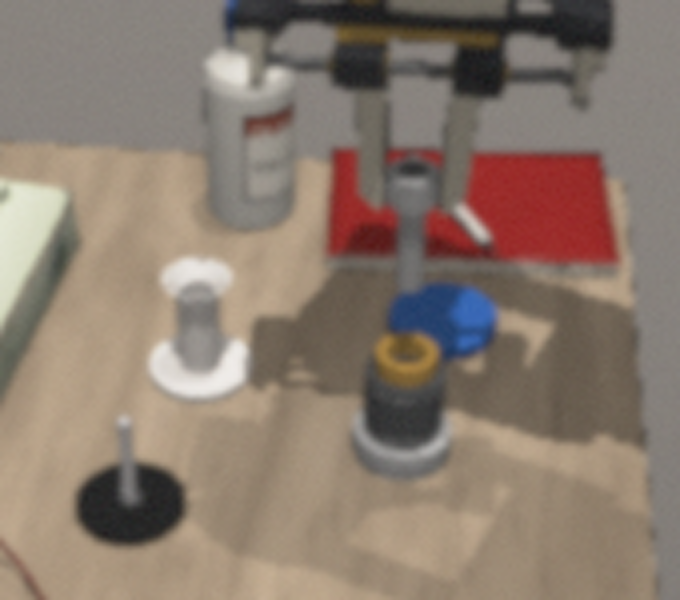

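Side picture: plunger held plumb, foot at crop (410,290), ring and barrel still stacked below; funnel mouth at (197,278). Moving over the funnel.

Request:
carry_out(targets="0 0 0 -10 22 0 0;0 0 0 -21 45 0 0;0 0 0 -32 68 0 0;0 0 0 -42 91 0 0;0 0 0 -53 114 0 0;0 0 0 -60 130 0 0;0 0 0 -63 136 0 0;0 0 0 -63 136 0 0;0 0 0 -63 136 10 0;0 0 0 -63 136 20 0")

```text
time: 7.75
eef_pos: [596.9, -209.4, 172.9]
orientation: [-0.0, 0.707, 0.707, -0.0]
wrist_force: [0.5, 0.1, -2.0]
finger_gap: 0.318
grip_force: 20.0
```

```bash
python3 - <<'E'
from h import *
o=ctrl.get_obs(); e=o['eef_pos']; print(e.round(1),o['finger_gap'])
a,_=ctrl.get_image('side'); b,_=ctrl.get_image('top')
r=lambda im,y,x:cv2.resize(im[y:y+100,x:x+66,::-1],None,fx=6,fy=6,interpolation=2)
cv2.imwrite('pics/st3.png',np.hstack([r(a,120,265),r(b,130,325)]))
print(project('side',[e+[0,0,-68.5]]),project('top',[e+[0,0,-68.5]]), project('side',[e*[1,1,0]+[0,0,z] for z in(76,8,0)]),project('top',[e*[1,1,0]+[0,0,z] for z in(76,8,0)]))
E
```

```text
[ 596.9 -209.4  172.9] 0.31757438707260865
[[298.5438202  169.62470254]] [[361.2085161  167.04130791]] [[298.97248238 178.84464849]
 [299.94037472 199.66270858]
 [300.04906004 202.00038343]] [[360.24531818 169.64456634]
 [358.12610006 175.37222864]
 [357.89281391 176.00273678]]
```

View pics/st3.png

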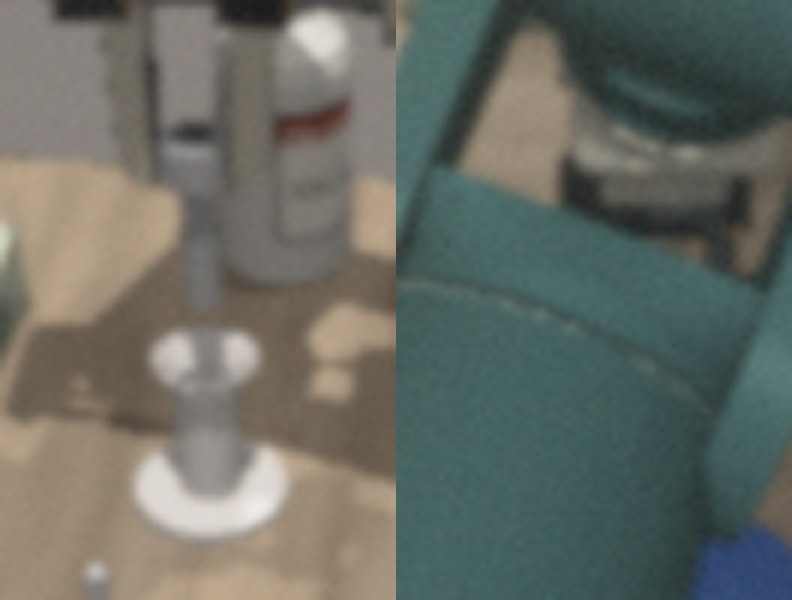

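Side half: shaft foot at (203,300) over the mouth centred at (206,358); projection of the tool axis at mouth height lands within 0.5 px of it. The top view is blocked by the arm. Lowering.

Request:
carry_out(targets="0 0 0 0 0 8 0;0 0 0 0 0 16 0;0 0 0 0 0 22 0;0 0 0 0 0 28 0;0 0 0 0 0 33 0;0 0 0 0 0 38 0;0 0 0 0 0 43 0;0 0 0 0 0 48 0;0 0 0 0 0 53 0;0 0 0 0 0 53 0")

```text
time: 9.1
eef_pos: [597.2, -209.6, 120.2]
orientation: [-0.0, 0.707, 0.707, -0.0]
wrist_force: [-0.6, 0.1, -0.9]
finger_gap: 0.317
grip_force: 20.0
```

Request:
carry_out(targets="0 0 0 0 0 6 0;0 0 0 0 0 12 0;0 0 0 0 0 18 0;0 0 0 0 0 24 0;0 0 0 0 0 29 0;0 0 0 0 0 32 0;0 0 0 0 0 34 0;0 0 0 0 0 36 0;0 0 0 0 0 37.5 0;0 0 0 0 0 37.5 0")

```text
time: 10.35
eef_pos: [597.7, -209.9, 86.6]
orientation: [0.001, 0.707, 0.707, 0.0]
wrist_force: [-16.6, 5.3, 28.2]
finger_gap: 0.316
grip_force: 43.7
```

The head rides on the +x side of the cone (force −x, +y). Easing up, shifting with the force, lowering again.

Request:
carry_out(targets="0 0 0 0 0 -3 0;0 0 0 0.5 -1.5 -6 0;0 0 0 1.2 -3.5 -6 0;0 0 0 1.2 -3.5 -6 0;0 0 0 1.2 -3.5 -4.5 0;0 0 0 1.2 -3.5 -3 0;0 0 0 1.2 -3.5 -2 0;0 0 0 1.2 -3.5 -1 0;0 0 0 1.2 -3.5 -1 0;0 0 0 1.2 -3.5 -1 0")

```text
time: 11.6
eef_pos: [594.3, -208.6, 86.8]
orientation: [0.001, 0.707, 0.707, 0.0]
wrist_force: [-6.5, 3.9, 25.3]
finger_gap: 0.32
grip_force: 29.6
```

The fingertips (76 mm) now stand on the funnel's rim: I held the head over its full height, so it can't go down the last 5 mm. I won't drop it. I'll take the plunger back to the stack (exact reverse of the path), set it down and grip the head higher.

Request:
carry_out(targets="0 0 0 0 3.5 -3 0;0 0 0 0 3.5 -10 0;0 0 0 0 3.5 -20 0;0 0 0 0 3.5 -32 0;0 0 0 0 3.5 -46 0;0 0 0 0 3.5 -60 0;0 0 0 0 3.5 -76 0;0 0 0 0 3.5 -92 0;0 0 0 0 3.5 -109.5 0;0 0 0 0 3.5 -109.5 0")

```text
time: 12.85
eef_pos: [597.8, -208.7, 195.6]
orientation: [0.001, 0.707, 0.707, 0.0]
wrist_force: [0.3, -0.5, -0.9]
finger_gap: 0.318
grip_force: 20.0
```

Request:
carry_out(targets="0 0 0 10 -22 0 0;0 0 0 20 -45 0 0;0 0 0 31 -68 0 0;0 0 0 42 -91 0 0;0 0 0 52 -114 0 0;0 0 0 59 -130 0 0;0 0 0 61.8 -136 0 0;0 0 0 61.8 -136 0 0;0 0 0 61.8 -136 0 0;0 0 0 61.8 -136 0 0")

```text
time: 14.1
eef_pos: [461.7, -146.8, 193.5]
orientation: [-0.0, 0.707, 0.707, -0.0]
wrist_force: [0.2, -0.1, -1.7]
finger_gap: 0.315
grip_force: 20.0
```

```bash
python3 - <<'E'
from h import *
o=ctrl.get_obs(); e=o['eef_pos']; print(e.round(2),o['orientation'].round(4),o['wrist_force'].round(1),o['finger_gap'])
a,_=ctrl.get_image('side')
cv2.imwrite('pics/s4.png',cv2.resize(a[130:230,310:400,::-1],None,fx=6,fy=6,interpolation=2))
print(project('side',[e+[0,0,-68.5],e+[0,0,-10.5]]), project('side',[e*[1,1,0]+[0,0,z] for z in(79,0)]))
E
```

```text
[ 461.65 -146.81  193.46] [-2.000e-04  7.073e-01  7.070e-01 -1.000e-04] [ 0.2 -0.1 -1.7] 0.31532820002296613
[[351.78710226 181.51887853]
 [352.99937181 160.49246858]] [[350.89316567 197.0239097 ]
 [349.47809111 221.56790481]]
```

View pics/s4.png

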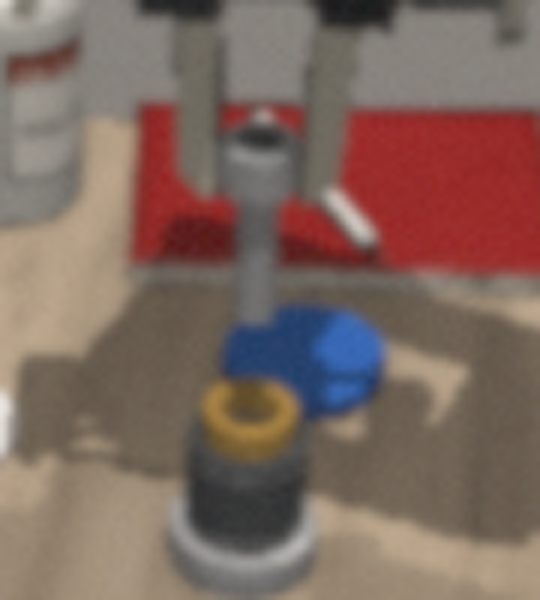

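Picture: foot at crop (258,318) stands over ring bore (251,404), as the projected axis expects (≈0.7 mm). Lowering in two stages watching force.

Request:
carry_out(targets="0 0 0 0 0 12 0;0 0 0 0 0 25 0;0 0 0 0 0 37 0;0 0 0 0 0 44 0;0 0 0 0 0 50 0;0 0 0 0 0 55 0;0 0 0 0 0 60 0;0 0 0 0 0 64 0;0 0 0 0 0 67 0;0 0 0 0 0 70 0")

```text
time: 15.4
eef_pos: [461.4, -146.7, 123.6]
orientation: [0.0, 0.707, 0.707, 0.0]
wrist_force: [0.6, -0.2, -2.2]
finger_gap: 0.321
grip_force: 20.0
```

Request:
carry_out(targets="0 0 0 0 0 6 0;0 0 0 0 0 12 0;0 0 0 0 0 18 0;0 0 0 0 0 22 0;0 0 0 0 0 25 0;0 0 0 0 0 27 0;0 0 0 0 0 28.5 0;0 0 0 0 0 29.5 0;0 0 0 0 0 29.5 0;0 0 0 0 0 29.5 0")

```text
time: 16.65
eef_pos: [461.4, -146.7, 94.2]
orientation: [0.0, 0.707, 0.707, 0.0]
wrist_force: [1.0, 0.3, -1.3]
finger_gap: 0.317
grip_force: 20.0
```

Foot is back on the boss. Releasing, rising 9 mm and gripping again by the upper half of the head.

Request:
carry_out(targets="0 0 0 0 0 0.5 0;0 0 0 0 0 0.5 0.45;0 0 0 0 0 0.5 0.45;0 0 0 0 0 0.5 0.45;0 0 0 0 0 -3 0.45;0 0 0 0 0 -8 0.45;0 0 0 0 0 -8.5 0.45;0 0 0 0 0 -8.5 0;0 0 0 0 0 -8.5 0;0 0 0 0 0 -8.5 0", newtons=20)

```text
time: 17.9
eef_pos: [461.3, -146.6, 102.5]
orientation: [-0.0, 0.707, 0.707, -0.0]
wrist_force: [-0.1, -0.6, -0.2]
finger_gap: 0.318
grip_force: 20.0
```

Request:
carry_out(targets="0 0 0 0 0 0 0;0 0 0 0 0 0 0;0 0 0 0 0 0 0;0 0 0 0 0 -5 0;0 0 0 0 0 -15 0;0 0 0 0 0 -25 0;0 0 0 0 0 -35 0;0 0 0 0 0 -45 0;0 0 0 0 0 -55 0;0 0 0 0 0 -60 0")

```text
time: 19.15
eef_pos: [461.5, -146.7, 163.4]
orientation: [0.0, 0.707, 0.707, 0.0]
wrist_force: [-0.3, -0.7, -1.8]
finger_gap: 0.317
grip_force: 20.0
```

Request:
carry_out(targets="0 0 0 0 0 -20 0;0 0 0 0 0 -38 0;0 0 0 -10 22 -38 0;0 0 0 -21 45 -38 0;0 0 0 -32 68 -38 0;0 0 0 -42 91 -38 0;0 0 0 -53 114 -38 0;0 0 0 -60 130 -38 0;0 0 0 -63 135.5 -38 0;0 0 0 -63 135.5 -38 0")

```text
time: 20.4
eef_pos: [596.8, -209.7, 201.0]
orientation: [-0.0, 0.707, 0.707, -0.0]
wrist_force: [-0.4, -0.4, -2.6]
finger_gap: 0.31
grip_force: 20.0
```

Request:
carry_out(targets="0 0 0 0 0 10 0;0 0 0 0 0 20 0;0 0 0 0 0 30 0;0 0 0 0 0 39 0;0 0 0 0 0 47 0;0 0 0 0 0 55 0;0 0 0 0 0 62 0;0 0 0 0 0 69 0;0 0 0 0 0 76 0;0 0 0 0 0 80 0")

```text
time: 21.65
eef_pos: [596.7, -209.7, 120.1]
orientation: [-0.0, 0.707, 0.707, -0.0]
wrist_force: [0.2, -0.6, -2.1]
finger_gap: 0.315
grip_force: 20.0
```

Request:
carry_out(targets="0 0 0 0 0 6 0;0 0 0 0 0 11 0;0 0 0 0 0 16 0;0 0 0 0 0 20 0;0 0 0 0 0 23 0;0 0 0 0 0 25 0;0 0 0 0 0 26 0;0 0 0 0 0 27 0;0 0 0 0 0 28 0;0 0 0 0 0 29 0")

```text
time: 22.9
eef_pos: [596.8, -209.7, 91.7]
orientation: [0.0, 0.707, 0.707, 0.0]
wrist_force: [0.9, -0.4, -1.8]
finger_gap: 0.317
grip_force: 20.0
```

Request:
carry_out(targets="0 0 0 0 0 0.5 0;0 0 0 0 0 1 0;0 0 0 0 0 1.5 0;0 0 0 0 0 2 0;0 0 0 0 0 2 0;0 0 0 0 0 2 0;0 0 0 0 0 2 0;0 0 0 0 0 2 0;0 0 0 0 0 2 0;0 0 0 0 0 2 0")

```text
time: 24.15
eef_pos: [597.1, -209.6, 90.6]
orientation: [0.0, 0.707, 0.707, 0.0]
wrist_force: [-3.8, 4.4, 9.2]
finger_gap: 0.313
grip_force: 20.0
```

Seated at the expected height (foot ≈13 mm, upward force). Releasing and rising.

Request:
carry_out(targets="0 0 0 0 0 1 0;0 0 0 0 0 1 0.5;0 0 0 0 0 1 0.6;0 0 0 0 0 1 0.6;0 0 0 0 0 1 0.6;0 0 0 0 0 -15 0.6;0 0 0 0 0 -40 0.6;0 0 0 0 0 -70 0.6;0 0 0 0 0 -90 0.6;0 0 0 0 0 -90 0.6")

```text
time: 25.4
eef_pos: [597.4, -209.9, 181.6]
orientation: [0.001, 0.707, 0.707, 0.001]
wrist_force: [-0.3, -1.1, -0.3]
finger_gap: 0.597
grip_force: 0.0
```

Request:
carry_out(targets="0 0 0 10 -22 0 0.6;0 0 0 20 -45 0 0.6;0 0 0 30 -68 0 0.6;0 0 0 41 -91 0 0.6;0 0 0 52 -114 0 0.6;0 0 0 59 -130 0 0.6;0 0 0 63 -135.5 0 0.6;0 0 0 63 -135.5 20 0.6;0 0 0 63 -135.5 40 0.6;0 0 0 63 -135.5 40 0.6")

```text
time: 26.65
eef_pos: [460.6, -146.4, 136.8]
orientation: [-0.002, 0.707, 0.707, -0.001]
wrist_force: [-0.3, 0.5, 0.5]
finger_gap: 0.602
grip_force: 0.0
```

```bash
python3 - <<'E'
from h import *
o=ctrl.get_obs(); e=o['eef_pos']; print(e.round(2),o['finger_gap'])
a,_=ctrl.get_image('side')
cv2.imwrite('pics/s5.png',cv2.resize(a[120:260,265:400,::-1],None,fx=4,fy=4,interpolation=2))
print(project('side',[[597,-209.5,91],[597,-209.5,76]]), project('side',[e*[1,1,0]+[0,0,z] for z in(79,65)]))
E
```

```text
[ 460.62 -146.42  136.82] 0.6020833121128123
[[298.7017888  173.99558836]
 [298.92694431 178.8292184 ]] [[351.31557887 197.15545152]
 [351.05002593 201.69236316]]
```

View pics/s5.png

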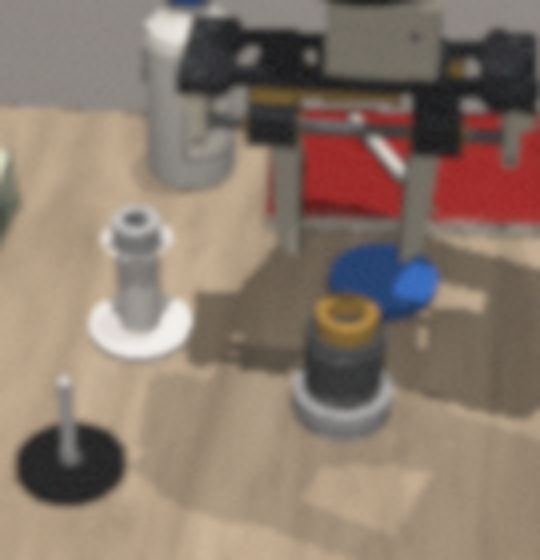

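Plunger hangs upright: head top at crop (136,218), exactly where predicted. The ring sits at (347,308), under the hand. Going down to the ring.

Request:
carry_out(targets="0 0 0 0 0 20 0.6;0 0 0 0 0 38 0.6;0 0 0 0 0 50 0.6;0 0 0 0 0 58 0.6;0 0 0 0 0 58 0.6;0 0 0 0 0 58 0;0 0 0 0 0 58 0;0 0 0 0 0 58 0;0 0 0 0 0 58 0;0 0 0 0 0 58 0", newtons=15)

```text
time: 27.95
eef_pos: [461.5, -146.7, 82.1]
orientation: [0.0, 0.707, 0.707, 0.0]
wrist_force: [-1.1, -0.1, 5.4]
finger_gap: 0.396
grip_force: 15.0
```

Height 82 is 4 mm higher than intended, and gap is a little small; reopening and gripping lower.

Request:
carry_out(targets="0 0 0 0 0 0 0.55;0 0 0 0 0 0 0.55;0 0 0 0 0 0 0.55;0 0 0 0 0 1 0.55;0 0 0 0 0 2 0.55;0 0 0 0 0 3.5 0.55;0 0 0 0 0 3.5 0.55;0 0 0 0 0 3.5 0.55;0 0 0 0 0 3.5 0.55;0 0 0 0 0 3.5 0.55")

```text
time: 29.2
eef_pos: [461.3, -146.6, 78.2]
orientation: [0.0, 0.707, 0.707, 0.0]
wrist_force: [0.3, -0.6, -1.0]
finger_gap: 0.553
grip_force: 0.0
```

Request:
carry_out(targets="0 0 0 0 0 0 0.35;0 0 0 0 0 0 0.3;0 0 0 0 0 0 0;0 0 0 0 0 0 0;0 0 0 0 0 0 0;0 0 0 0 0 0 0;0 0 0 0 0 0 0;0 0 0 0 0 0 0;0 0 0 0 0 0 0;0 0 0 0 0 0 0")

```text
time: 30.45
eef_pos: [461.4, -146.7, 78.2]
orientation: [0.0, 0.707, 0.707, -0.0]
wrist_force: [0.4, -0.2, 0.4]
finger_gap: 0.398
grip_force: 15.0
```

Request:
carry_out(targets="0 0 0 0 0 -5 0;0 0 0 0 0 -20 0;0 0 0 0 0 -40 0;0 0 0 30 -3 -50 0;0 0 0 70 -8 -50 0;0 0 0 110 -13 -50 0;0 0 0 145 -17 -50 0;0 0 0 175 -20 -50 0;0 0 0 193 -23 -50 0;0 0 0 198 -23 -50 0")

```text
time: 31.7
eef_pos: [438.6, 52.1, 129.5]
orientation: [0.0, 0.707, 0.707, 0.001]
wrist_force: [-0.1, -0.3, -1.3]
finger_gap: 0.395
grip_force: 15.0
```

Request:
carry_out(targets="0 0 0 0 0 10 0;0 0 0 0 0 20 0;0 0 0 0 0 30 0;0 0 0 0 0 38 0;0 0 0 0 0 38 0;0 0 0 0 0 38 0;0 0 0 0 0 38 0;0 0 0 0 0 38 0;0 0 0 0 0 38 0;0 0 0 0 0 38 0")

```text
time: 32.95
eef_pos: [438.4, 51.4, 90.2]
orientation: [0.0, 0.707, 0.707, 0.0]
wrist_force: [0.3, 0.4, -1.0]
finger_gap: 0.4
grip_force: 15.0
```

```bash
python3 - <<'E'
from h import *
o=ctrl.get_obs(); e=o['eef_pos']; print(e.round(2),o['finger_gap'],o['wrist_force'].round(1))
a,_=ctrl.get_image('side'); b,_=ctrl.get_image('top')
r=lambda im,y,x:cv2.resize(im[y:y+90,x:x+66,::-1],None,fx=6,fy=6,interpolation=2)
cv2.imwrite('pics/st6.png',np.hstack([r(a,215,322),r(b,180,235)]))
pr=lambda n,P,x,y:((project(n,P)-[x,y]+.5)*6).round(0).tolist()
P=[e+[0,0,-13.2],e+[0,0,1]]+[e*[1,1,0]+[0,0,z] for z in(34,8)]
print('ringbot ringtop post34 foot8',pr('side',P,322,215),pr('top',P,235,180))
E
```

```text
[438.42  51.36  90.19] 0.4002990842362177 [ 0.3  0.4 -1. ]
ringbot ringtop post34 foot8 [[211.0, 272.0], [213.0, 243.0], [204.0, 356.0], [200.0, 405.0]] [[169.0, 280.0], [164.0, 277.0], [183.0, 290.0], [191.0, 295.0]]
```

View pics/st6.png

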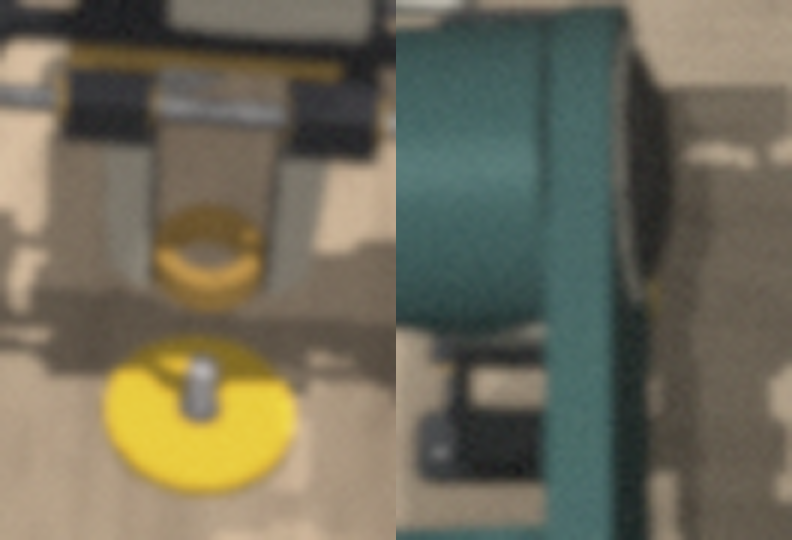

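Side half: post tip (203,358) against the predicted axis (204,356); ring's top ellipse at (209,244), as predicted. On axis to about 1 mm (bore clearance 7 mm). Lowering.

Request:
carry_out(targets="0 0 0 1 0 9 0;0 0 0 1 0 18 0;0 0 0 1 0 26 0;0 0 0 1 0 34 0;0 0 0 1 0 41 0;0 0 0 1 0 48 0;0 0 0 1 0 54 0;0 0 0 1 0 60 0;0 0 0 1 0 64 0;0 0 0 1 0 66 0")

```text
time: 34.3
eef_pos: [438.4, 52.4, 23.9]
orientation: [-0.0, 0.707, 0.707, -0.0]
wrist_force: [0.2, 0.6, -1.0]
finger_gap: 0.399
grip_force: 15.0
```

Request:
carry_out(targets="0 0 0 0 0 0.5 0;0 0 0 0 0 1 0;0 0 0 0 0 1.5 0;0 0 0 0 0 2 0;0 0 0 0 0 2.5 0;0 0 0 0 0 3 0;0 0 0 0 0 3 0;0 0 0 0 0 3 0;0 0 0 0 0 3 0;0 0 0 0 0 3 0")

```text
time: 35.55
eef_pos: [438.4, 52.4, 21.2]
orientation: [0.0, 0.707, 0.707, 0.0]
wrist_force: [0.6, 0.5, 0.1]
finger_gap: 0.396
grip_force: 15.0
```

Request:
carry_out(targets="0 0 0 0 0 0.4 0;0 0 0 0 0 0.8 0;0 0 0 0 0 1.1 0;0 0 0 0 0 1.1 0;0 0 0 0 0 1.1 0;0 0 0 0 0 1.1 0.5;0 0 0 0 0 1.1 0.55;0 0 0 0 0 1.1 0.6;0 0 0 0 0 1.1 0.6;0 0 0 0 0 1.1 0.6")

```text
time: 36.8
eef_pos: [438.4, 52.4, 20.0]
orientation: [-0.0, 0.707, 0.707, -0.0]
wrist_force: [0.5, 1.0, -0.7]
finger_gap: 0.602
grip_force: 0.0
```

Request:
carry_out(targets="0 0 0 0 0 -15 0.6;0 0 0 0 0 -35 0.6;0 0 0 0 0 -60 0.6;0 0 0 -10 0 -85 0.8;0 0 0 -40 4 -100 0.8;0 0 0 -80 9 -100 0.8;0 0 0 -120 14 -100 0.8;0 0 0 -160 19 -100 0.8;0 0 0 -190 22 -100 0.8;0 0 0 -199 23 -100 0.8")

```text
time: 38.05
eef_pos: [461.4, -147.9, 120.9]
orientation: [0.0, 0.708, 0.706, 0.0]
wrist_force: [0.6, 1.1, -0.3]
finger_gap: 0.797
grip_force: 0.0
```

```bash
python3 - <<'E'
from h import *
o=ctrl.get_obs(); e=o['eef_pos']; print(e.round(2),o['finger_gap'],o['wrist_force'].round(1))
a,_=ctrl.get_image('side')
cv2.imwrite('pics/s7.png',cv2.resize(a[120:310,265:405,::-1],None,fx=3,fy=3,interpolation=2))
pr=lambda n,P,x,y,s:((project(n,P)-[x,y]+.5)*s).round(0).tolist()
print('ringtop',pr('side',[[438.4,52.4,22]],265,120,3),'barreltop, basetop',pr('side',[[461.4,-146.7,65],[461.4,-146.7,20]],265,120,3))
E
```

```text
[ 461.4  -147.94  120.94] 0.7974157402551622 [ 0.6  1.1 -0.3]
ringtop [[272.0, 476.0]] barreltop, basetop [[259.0, 246.0], [256.0, 288.0]]
```

View pics/s7.png

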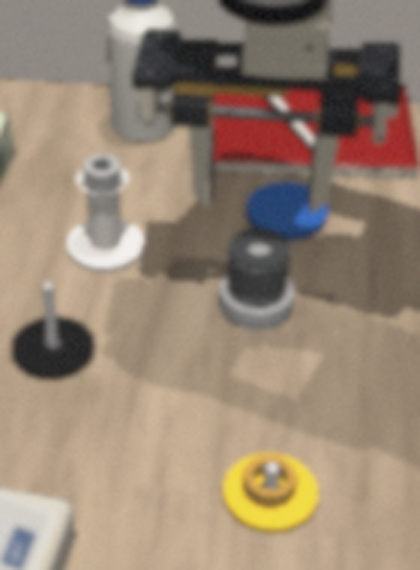

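Ring lies flat round the post at crop (271,478); barrel top at (259,250), plunger unchanged. Going down to the barrel.

Request:
carry_out(targets="0 0 0 0 0 10 0.8;0 0 0 0 0 25 0.8;0 0 0 0 0 42 0.8;0 0 0 0 0 58 0.8;0 0 0 0 0 70 0.8;0 0 0 0 0 76 0.8;0 0 0 0 0 76 0.8;0 0 0 0 0 76 0.6;0 0 0 0 0 76 0;0 0 0 0 0 76 0", newtons=40)

```text
time: 39.35
eef_pos: [461.3, -146.7, 44.4]
orientation: [0.0, 0.707, 0.707, -0.0]
wrist_force: [-1.2, 0.4, 3.7]
finger_gap: 0.535
grip_force: 40.1
```

Request:
carry_out(targets="0 0 0 0 0 0 0;0 0 0 0 0 0 0;0 0 0 0 0 0 0;0 0 0 0 0 0 0;0 0 0 0 0 0 0;0 0 0 0 0 -4 0;0 0 0 0 0 -12 0;0 0 0 0 0 -25 0;0 0 0 0 0 -40 0;0 0 0 0 0 -50 0")

```text
time: 40.6
eef_pos: [461.7, -146.8, 95.6]
orientation: [0.001, 0.707, 0.707, 0.0]
wrist_force: [0.2, 0.4, -3.1]
finger_gap: 0.533
grip_force: 40.0
```

Request:
carry_out(targets="0 0 0 0 0 -15 0;0 0 0 0 0 -30 0;0 0 0 8 18 -36 0;0 0 0 20 44 -36 0;0 0 0 32 70 -36 0;0 0 0 44 96 -36 0;0 0 0 56 122 -36 0;0 0 0 66 146 -36 0;0 0 0 71.5 157 -36 0;0 0 0 71.5 157 -36 0")

```text
time: 41.85
eef_pos: [618.7, -74.7, 129.6]
orientation: [-0.0, 0.707, 0.707, -0.0]
wrist_force: [-0.2, 0.0, -4.5]
finger_gap: 0.532
grip_force: 40.0
```

Request:
carry_out(targets="0 0 0 0 0 2 0;0 0 0 0 0 5 0;0 0 0 0 0 10 0;0 0 0 0 0 15 0;0 0 0 0 0 20 0;0 0 0 0 0 20 0;0 0 0 0 0 20 0;0 0 0 0 0 20 0;0 0 0 0 0 20 0;0 0 0 0 0 20 0")

```text
time: 43.1
eef_pos: [618.4, -75.2, 110.1]
orientation: [0.0, 0.707, 0.707, 0.0]
wrist_force: [-0.1, 0.5, -4.3]
finger_gap: 0.531
grip_force: 40.0
```

```bash
python3 - <<'E'
from h import *
o=ctrl.get_obs(); e=o['eef_pos']; print(e.round(2),o['finger_gap'],o['wrist_force'].round(1))
a,_=ctrl.get_image('side')
cv2.imwrite('pics/s8.png',cv2.resize(a[155:265,245:325,::-1],None,fx=5.4,fy=5.4,interpolation=2))
pr=lambda n,P,x,y,s:((project(n,P)-[x,y]+.5)*s).round(0).tolist()
print('bot top tip foot',pr('side',[e+[0,0,-24.4],e+[0,0,20.6]]+[e*[1,1,0]+[0,0,z] for z in(72,8)],245,155,5.4))
E
```

```text
[618.4  -75.21 110.13] 0.5312649065030031 [-0.1  0.5 -4.3]
bot top tip foot [[193.0, 297.0], [186.0, 213.0], [195.0, 322.0], [205.0, 430.0]]
```

View pics/s8.png

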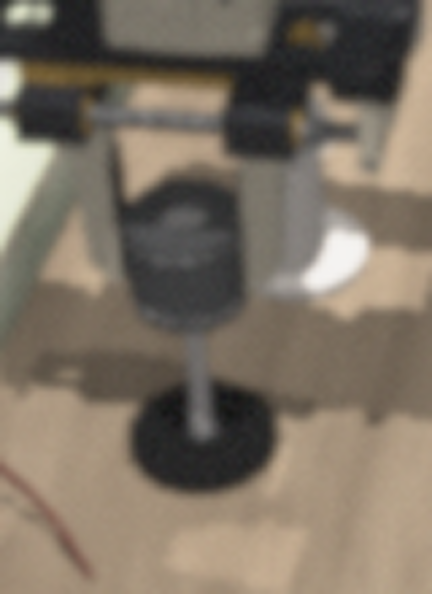

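Side picture: barrel (187,255) directly above the post (tip just under it), foot at (203,440) vs predicted (205,430); I'll shift +1 mm in y. Lowering.

Request:
carry_out(targets="0 0 0 1 0 5 0;0 0 0 1 0 10 0;0 0 0 1 0 15 0;0 0 0 1 0 21 0;0 0 0 1 0 28 0;0 0 0 1 0 36 0;0 0 0 1 0 44 0;0 0 0 1 0 52 0;0 0 0 1 0 60 0;0 0 0 1 0 66 0")

```text
time: 44.4
eef_pos: [618.3, -74.2, 43.4]
orientation: [-0.0, 0.707, 0.707, -0.0]
wrist_force: [0.4, -0.2, -3.9]
finger_gap: 0.538
grip_force: 40.0
```

Request:
carry_out(targets="0 0 0 0 0 3 0;0 0 0 0 0 6 0;0 0 0 0 0 8 0;0 0 0 0 0 9.5 0;0 0 0 0 0 10.5 0;0 0 0 0 0 11 0;0 0 0 0 0 11.5 0;0 0 0 0 0 12 0;0 0 0 0 0 12 0;0 0 0 0 0 12 0")

```text
time: 45.65
eef_pos: [618.4, -74.2, 32.4]
orientation: [0.0, 0.707, 0.707, 0.0]
wrist_force: [-2.2, -0.5, 3.6]
finger_gap: 0.536
grip_force: 40.0
```

Seated. Releasing and rising, then back over the base.

Request:
carry_out(targets="0 0 0 0 0 0.5 0;0 0 0 0 0 0.5 0.65;0 0 0 0 0 0.5 0.75;0 0 0 0 0 0.5 0.8;0 0 0 0 0 0.5 0.8;0 0 0 0 0 -15 0.8;0 0 0 0 0 -35 0.8;0 0 0 0 0 -60 0.8;0 0 0 0 0 -85 0.8;0 0 0 0 0 -100 0.8")

```text
time: 46.9
eef_pos: [618.9, -74.3, 134.9]
orientation: [0.001, 0.707, 0.707, 0.001]
wrist_force: [0.2, 0.0, 0.1]
finger_gap: 0.801
grip_force: 0.0
```

Request:
carry_out(targets="0 0 0 -10 -22 0 1;0 0 0 -21 -46 0 1;0 0 0 -32 -70 0 1;0 0 0 -43 -94 0 1;0 0 0 -54 -118 0 1;0 0 0 -64 -142 0 1;0 0 0 -72 -157 10 1;0 0 0 -72.5 -157 25 1;0 0 0 -72.5 -157 40 1;0 0 0 -72.5 -157 50 1")

```text
time: 48.15
eef_pos: [461.4, -146.2, 80.4]
orientation: [-0.001, 0.707, 0.707, -0.0]
wrist_force: [1.0, 0.0, 0.3]
finger_gap: 0.999
grip_force: 0.0
```

```bash
python3 - <<'E'
from h import *
o=ctrl.get_obs(); e=o['eef_pos']; print(e.round(2),o['finger_gap'],o['wrist_force'].round(1))
a,_=ctrl.get_image('side')
cv2.imwrite('pics/s9.png',cv2.resize(a[150:370,255:415,::-1],None,fx=2.7,fy=2.7,interpolation=2))
pr=lambda n,P,x,y,s:((project(n,P)-[x,y]+.5)*s).round(0).tolist()
print('barreltop, posttip, basetop, dish3',pr('side',[[618.4,-74.2,53],[618.4,-74.2,72],[461.4,-146.7,20],[459,220,3]],255,150,2.7))
E
```

```text
[ 461.37 -146.24   80.37] 0.9994242493637214 [1.  0.  0.3]
barreltop, posttip, basetop, dish3 [[72.0, 192.0], [70.0, 175.0], [258.0, 179.0], [227.0, 555.0]]
```

View pics/s9.png

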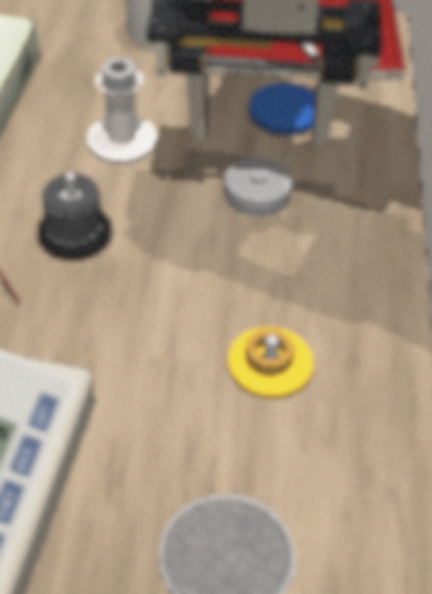

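Barrel seated with the post showing at crop (71,178); base at (258,182) under the hand; dish centred at (227,553) vs predicted (227,555). Lowering onto the base.

Request:
carry_out(targets="0 0 0 0 0 15 1;0 0 0 0 0 30 1;0 0 0 0 0 42 1;0 0 0 0 0 52 1;0 0 0 0 0 57 1;0 0 0 0 0 59 1;0 0 0 0 0 59 1;0 0 0 0 0 59 1;0 0 0 0 0 59 0.75;0 0 0 0 0 59 0.7", newtons=45)

```text
time: 49.45
eef_pos: [461.4, -146.7, 23.2]
orientation: [0.0, 0.707, 0.707, 0.0]
wrist_force: [0.3, 0.4, 0.8]
finger_gap: 0.834
grip_force: 0.0
```

Request:
carry_out(targets="0 0 0 0 0 1.5 0.75;0 0 0 0 0 2.7 0.75;0 0 0 0 0 2.7 0.75;0 0 0 0 0 2.7 0;0 0 0 0 0 2.7 0;0 0 0 0 0 2.7 0;0 0 0 0 0 2.7 0;0 0 0 0 0 2.7 0;0 0 0 0 0 2.7 0;0 0 0 0 0 2.7 0")

```text
time: 50.7
eef_pos: [461.3, -146.6, 20.3]
orientation: [-0.0, 0.707, 0.707, -0.0]
wrist_force: [-2.4, 0.1, -0.1]
finger_gap: 0.658
grip_force: 45.0
```

Request:
carry_out(targets="0 0 0 0 0 -3 0;0 0 0 0 0 -8 0;0 0 0 0 0 -18 0;0 0 0 0 0 -30 0;0 0 0 0 0 -45 0;0 0 0 0 0 -60 0;0 0 0 0 0 -75 0;0 0 0 0 0 -80 0;0 0 0 0 0 -80 0;0 0 0 0 0 -80 0")

```text
time: 51.95
eef_pos: [461.1, -146.6, 99.7]
orientation: [-0.0, 0.707, 0.707, -0.0]
wrist_force: [0.8, -0.6, -4.2]
finger_gap: 0.655
grip_force: 45.0
```

Request:
carry_out(targets="0 0 0 20 0 0 0;0 0 0 60 0 0 0;0 0 0 105 0 0 0;0 0 0 150 -1 0 0;0 0 0 195 -1 0 0;0 0 0 240 -1 0 0;0 0 0 285 -2 0 0;0 0 0 325 -2 0 0;0 0 0 355 -2 0 0;0 0 0 367 -2 0 0")

```text
time: 53.2
eef_pos: [459.1, 221.5, 99.7]
orientation: [-0.0, 0.707, 0.708, -0.0]
wrist_force: [-0.1, -0.2, -4.3]
finger_gap: 0.657
grip_force: 45.0
```

Request:
carry_out(targets="0 0 0 0 0 5 0;0 0 0 0 0 15 0;0 0 0 0 0 25 0;0 0 0 0 0 35 0;0 0 0 0 0 44 0;0 0 0 0 0 51 0;0 0 0 0 0 57 0;0 0 0 0 0 62 0;0 0 0 0 0 66 0;0 0 0 0 0 68 0")

```text
time: 54.45
eef_pos: [459.5, 220.4, 32.2]
orientation: [-0.0, 0.707, 0.707, -0.0]
wrist_force: [-0.8, -1.0, -4.8]
finger_gap: 0.656
grip_force: 45.0
```

Base underside at 12 mm; lowering the last 9 mm slowly.

Request:
carry_out(targets="0 0 0 0 0 2 0;0 0 0 0 0 4 0;0 0 0 0 0 5.5 0;0 0 0 0 0 6.5 0;0 0 0 0 0 7.5 0;0 0 0 0 0 8 0;0 0 0 0 0 8.5 0;0 0 0 0 0 9 0;0 0 0 0 0 9 0;0 0 0 0 0 9 0")

```text
time: 55.7
eef_pos: [459.5, 220.4, 23.4]
orientation: [0.0, 0.707, 0.707, 0.0]
wrist_force: [0.5, -1.2, -3.7]
finger_gap: 0.658
grip_force: 45.0
```

Request:
carry_out(targets="0 0 0 0 0 0.4 0;0 0 0 0 0 0.8 0;0 0 0 0 0 1 0;0 0 0 0 0 1 0;0 0 0 0 0 1 0;0 0 0 0 0 1 0;0 0 0 0 0 1 0;0 0 0 0 0 1 0;0 0 0 0 0 1 0;0 0 0 0 0 1 0")

```text
time: 56.95
eef_pos: [459.5, 220.4, 23.3]
orientation: [0.0, 0.707, 0.707, 0.0]
wrist_force: [-7.1, -2.3, 10.9]
finger_gap: 0.657
grip_force: 45.0
```

Seated (10.9 N upward, underside at 3 mm). Releasing and rising.

Request:
carry_out(targets="0 0 0 0 0 0 0.75;0 0 0 0 0 0 0.82;0 0 0 0 0 0 0.85;0 0 0 0 0 0 0.85;0 0 0 0 0 -10 0.85;0 0 0 0 0 -30 0.85;0 0 0 0 0 -60 0.85;0 0 0 0 0 -100 0.85;0 0 0 0 -30 -140 0.85;0 0 0 0 -60 -160 0.85")

```text
time: 58.2
eef_pos: [399.2, 220.5, 186.2]
orientation: [0.001, 0.707, 0.707, 0.002]
wrist_force: [0.3, 0.2, -0.4]
finger_gap: 0.853
grip_force: 0.0
```

Request:
carry_out(targets="0 0 0 0 0 0 0.85;0 0 0 0 0 0 0.85;0 0 0 0 0 0 0.85;0 0 0 0 0 0 0.85;0 0 0 0 0 0 0.85;0 0 0 0 0 0 0.85;0 0 0 0 0 0 0.85;0 0 0 0 0 0 0.85;0 0 0 0 0 0 0.85;0 0 0 0 0 0 0.85")

```text
time: 59.45
eef_pos: [399.5, 220.4, 182.4]
orientation: [0.0, 0.707, 0.707, 0.0]
wrist_force: [-0.8, -0.2, 0.3]
finger_gap: 0.848
grip_force: 0.0
```

```bash
python3 - <<'E'
from h import *
o=ctrl.get_obs(); e=o['eef_pos']; print(e.round(2),o['finger_gap'],o['wrist_force'].round(1))
a,_=ctrl.get_image('side')
cv2.imwrite('pics/s10.png',cv2.resize(a[120:400,250:420,::-1],None,fx=2.1,fy=2.1,interpolation=2))
E
```

```text
[399.47 220.4  182.39] 0.8480776375060209 [-0.8 -0.2  0.3]
```

View pics/s10.png

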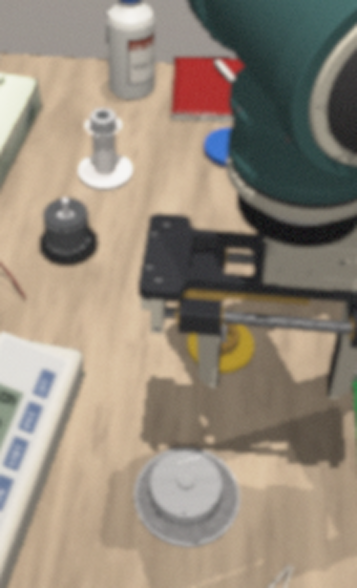

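The picture shows the base flat in the dish at (186,485), boss up, with the plunger (102,120), barrel (66,215) and ring (225,340) in their holders. The bottle and petri dish have not moved. Handing in.

```bash
python3 -c "
from plant import ctrl
print(ctrl.job_done())"
```

```text
the job is handed in; nothing more can be done
None
```

The die is apart and put away: plunger in the funnel stand, ring on the short post, barrel on the tall post and base in the dish, after one extra regrip of the plunger via the stack because my first grip was too low on its head; the job is handed in, but no verdict came back.

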